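Prop the drum bin's flap and take out the sanding drum

ROBOT

A 6-joint arm with a two-finger parallel gripper is mounted at the origin on the work surface. World frame = base frame: x ahead of the robot, y to its left, z up, the work surface at z = 0. Lengths are in mm, angles in rad, forces in N, time in s.
With the tool pointing down it reaches from about 300 to 850 mm from the base axis. Payload 4.2 kg.
Tool frame: the origin (TCP) lies between the finger pads; the fingertips stand 11 mm ahead of it and the grasp point (between the pads) lies 8 mm behind it; z points along the fingers, y is the direction in which the jaws open and shut (so a half turn about z gives the same grasp; the last joint's range is limited). The gripper opens to 91 mm and grips with 3 to 60 N. Pads are 32 mm wide; open, the fingers measure 118 mm over their backs; the gripper's body (76 mm by 178 mm) begins 60 mm behind the grasp point.
Start: joints at [-1.145, 0.32, 1.565, -0, 1.257, -0.02], TCP at [247.933, -518.817, 224.976] pointing down, gripper open.
Joint ranges: [-3.11, 3.11], [-0.84, 2.01], [0.21, 2.61], [-1.34, 4.49], [0.05, 2.63], [-2.56, 2.56]. Speed limits (rad/s): [2.57, 2.57, 3.14, 3.14, 3.14, 3.14].

INTERFACE

Orientations are given as a 3x3 rotation matrix whose columns are the frame's x, y, z axes.
In Python, from bench import bot gives the robot as it stands. The module is installed in compiled form; this text tells all that it offers.
- The arm moves only by the tool step_arm, never from a script. Its argument "plan" is one flat list of numbers, 5 for each row, row after row: the closure in counts, from 0 (fully open) to 255 (shut), then the shift along the world's x, y, z in mm, then the turn about the world's z in degrees. In form: [claw, x, y, z, spin, claw, x, y, z, spin, ...]. A call has 1 to 20 rows; each row shifts and turns the pose as measured when the row begins; what a row does not reach is not made up. A row lasts 1/8 s, in which the tool goes at most 62.5 mm and 10.7 degrees, less where a joint would pass 70% of its speed; a pose out of reach is approached as far as the arm can. A call with a gripper value outside its range is refused whole. The fingers move at their own pace and stop on an object; the grip force is fixed at half the most. Time passes only in rows, so rows that do not move let the fingers close. It gives the time, the measured TCP pose, the force and the opening at its end, in the units of the state.
- bot.read_state(): the state, without advancing time (a new reading comes with each control period).
- bot.get_image(name): name is "side" or "top" or "wrist"; returns the picture (400x640x3 uint8, red, green, blue); there is no depth.
- bot.camera_info(name): a dict with "camera_matrix" (3x3 intrinsics, pixels), "world_to_cam" (4x4, takes a point from world to camera coordinates). Camera axes: x right, y up, looking along -z (the intrinsics and any distortion apply to the point x, -y, -z); pixel columns grow to the right and rows downward; lengths in mm; the calibration is good to about 2 mm. A picture is of the moment at which its call begins: read the wrist's pose just before it. camera_info takes no time and is no camera call; for the wrist camera it gives the pose at the moment of the call.
- bot.finish_job(): hands the job in, once; it reports no verdict.
The state is a dict: "time_s": time; "joint_pos": joint angles; "dq": joint speeds; "tau": joint torques, N m; "ee_pos": TCP position; "ee_rot": TCP orientation; "ft_force": force on the tool from outside, world axes, zero at the start; "ft_torque": the same for the moment, N m; "finger_gap": finger opening in mm.
Only numpy, scipy, OpenCV 4.12 (cv2) and the standard library are available. Lean on these libraries where they do the work, as an engineer would, in place of code of your own. Each camera call takes 0.05 s, during which the arm holds its last target. There are 200 camera calls.

TASK

Prop the spring-closed flap of the sander's drum bin wide open with the long walnut block, laid across the bin's two end walls in the rest between the hinge and the two stops. Then lift the grey rubber sanding drum out of the bin and stand it upright on the steel tray, leaving the flap propped on the block. Leave the other things on the counter where they are.

Things in the scene. Friction and masses are not known exactly. Their poses are not given: they have to be found in the camera images.
- sander: Fixed cream-enamelled sanding motor; beside it on one base plate an open-topped drum bin. Origin on the counter under the bin; z up; y points from the bin's lip side to its hinge side and on to the motor (y 150 to 355 mm, 180 high); x runs along the hinge. Bin outside x -58..58, y -75..105, walls 6 mm, inner floor z 14, rim z 80. Hinge line y 100, z 80. No base plate beyond y -75.
- bin_rest (a point): Mid-length on the rest for a bar lying along x across the bin's two end walls (at x -55 and 55): sander frame y 54, z 80 (rim). The rest is the 70 mm between the hinge line (y 100) and two steel stops, 6 mm square and 20 high, on the end walls' rim, hinge-side faces at y 30. A block pushed against the stops has its underside's centre here.
- flap (a joint): Flap of the bin: plain grey-painted aluminium plate 104 (along x) x 208 x 4 mm, underside at z 80 when closed. 0 = closed, grows to 1.5 rad as its lip swings up. Spring and weight shut it from any angle (0.2 to 0.27 N m, about 1.3 N at the lip). A bar brought under the lip, lifted over rim and stops and carried to the rest opens it; on the long block it leans at about 1.17 rad.
- flap_lip (a point): Middle of the underside of the flap's free edge (the lip), 208 mm from the hinge. Closed, the lip stands out 33 mm past the bin's wall with nothing below but the counter; propped on the block it is about 270 mm high.
- block_center (a point): Centre of the long walnut finishing block, 200 (x) x 48 (y) x 52 (z) mm, about 0.34 kg, lying loose on the counter. If held near one end (about 24 mm from it), the gripper stays clear beside the flap while the other end spans the bin (116 mm across).
- drum_center (a point): Centre (half-way up) of the grey rubber sanding drum, a cylinder 46 mm in diameter and 60 mm high, 0.11 kg, standing upright on the bin's floor under the flap, near the lip side; at least 24 mm free on each side along the sander's x. Its centre is 30 mm above its foot.
- tray: Fixed shallow dark steel tray 130 x 130 mm, rim 10 mm high, floor 4 mm thick. Origin on the counter under its middle.
- jar: Clear glass jar, 72 mm across, 100 high; bystander. Origin at its foot's centre.
- gauge: Aluminium bore gauge, flat, 170 mm long; bystander. Origin at its middle, on the counter.
- short_block: Short walnut block, 85 x 48 x 36 mm, too short to span the bin; bystander. Origin under its middle.
- mallet: Wooden mallet lying flat; bystander.
- brush: Brush lying flat; bystander.
Mind the look-alikes: they are no part of the job. There is more than one size of the part that bears block_center; the job needs the larger. Of the things that look like the tray, take the one that is farthest from the robot's base at the start.

How it is judged:
By the outcome, as a careful person would: the job done as asked, in the order asked, and still so for the second after the job is handed in, with the robot touching nothing.
It also fails if it takes over 72 s, if anything falls off the work surface, if the arm or the gripper's body presses on something with over 40 N, if the wrist force passes 120 N, or if a joint passes its speed limit or range.

## Working session

There is one attempt and no reset: what is moved stays moved. The work goes in short steps, Python scripts to look and compute and a tool call to move; the robot and the scene stay as the last step left them, time stands still between calls to the robot, and variables do not carry over. Pictures are saved under pics/ and viewed, about 8 in all and at most 12, crops included, and the job is handed in when it is done.

Besides the shell and the picture viewer there is one more tool, called after ">>>" by a JSON object that holds its "method" and its "body", one argument or row to a line. step_arm: Moves the arm, as the interface text tells. Its arguments: {"type":"object","properties":{"plan":{"type":"array"}},"required":["plan"]}

```bash
mkdir -p pics
cat > h.py <<'E'
import numpy as np, cv2
from bench import bot
def grab(n,f=None):
    im=bot.get_image(n); ci=bot.camera_info(n)
    if f: cv2.imwrite('pics/'+f,im[:,:,::-1])
    return im,ci
def ray(ci,u,v):
    K=np.array(ci['camera_matrix']);T=np.array(ci['world_to_cam'])
    d=np.linalg.inv(K)@[u,v,1]; d=np.array([d[0],-d[1],-d[2]])
    R=T[:3,:3]; return -R.T@T[:3,3], R.T@d
def onz(ci,u,v,z):
    o,d=ray(ci,u,v); return o+d*(z-o[2])/d[2]
def proj(ci,p):
    K=np.array(ci['camera_matrix']);T=np.array(ci['world_to_cam'])
    c=T[:3,:3]@np.array(p,float)+T[:3,3]; q=K@[c[0],-c[1],-c[2]]; return q[:2]/q[2]
E
python3 - <<'E'
from h import *
for n in('top','side'):
    im,ci=grab(n,n+'0.png'); print(n,{k:(np.round(v,2).tolist() if hasattr(v,'__len__') and not isinstance(v,str) else v) for k,v in ci.items()})
s=bot.read_state(); print(s['time_s'],s['ee_pos'],s['ee_rot'],s['finger_gap'],s['ft_force'])
E
```

```text
top {'camera_matrix': [[468.83, 0.0, 326.67], [0.0, 468.83, 196.23], [0.0, 0.0, 1.0]], 'world_to_cam': [[-0.01, -1.0, -0.02, -98.56], [1.0, -0.01, 0.1, -560.8], [-0.1, -0.02, 1.0, -1111.12], [0.0, 0.0, 0.0, 1.0]]}
side {'camera_matrix': [[470.24, 0.0, 320.26], [0.0, 470.24, 203.08], [0.0, 0.0, 1.0]], 'world_to_cam': [[-0.99, -0.12, -0.0, 521.27], [0.06, -0.55, 0.83, -184.64], [-0.1, 0.82, 0.56, -1024.83], [0.0, 0.0, 0.0, 1.0]]}
0.1 [ 247.77118784 -518.39144971  224.21082898] [[ 9.02234558e-01  4.31245119e-01 -6.70962317e-04]
 [ 4.31245640e-01 -9.02233376e-01  1.46039105e-03]
 [ 2.44219147e-05 -1.60696484e-03 -9.99998709e-01]] 91.34106507737742 [ 0.11851523 -0.39243836  0.56988289]
```

View pics/top0.png

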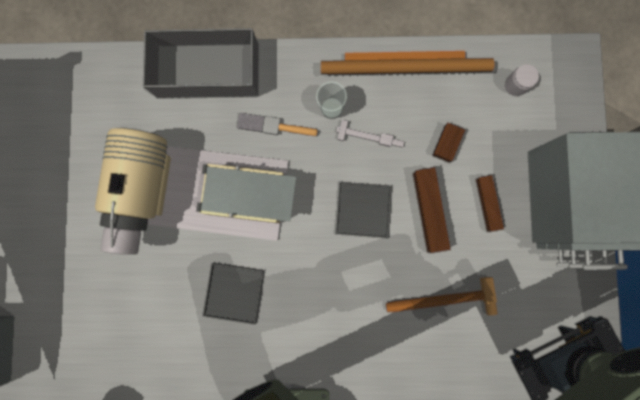

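View pics/side0.png

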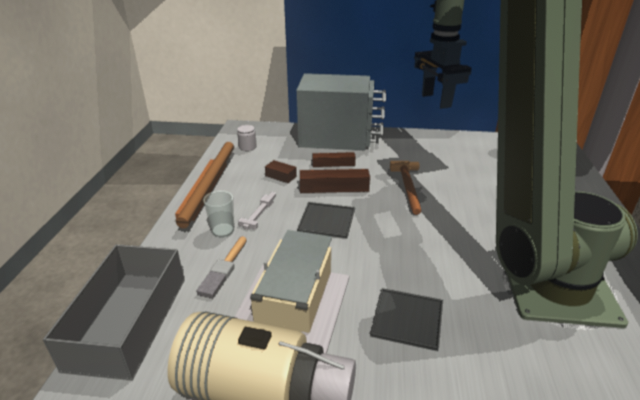

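Top view candidates: long block (433,210), medium block (490,203), short block (450,142). Tray look-alikes: (364,210) and (235,293). The sander bin is at (245,192), hinge towards the motor on the left. I'll check with a close crop and measure.

Run:
```python
from h import *
im=cv2.imread('pics/top0.png'); ci=bot.camera_info('top')
hsv=cv2.cvtColor(im,cv2.COLOR_BGR2HSV)
m=((hsv[...,0]<14)&(hsv[...,1]>120)&(hsv[...,2]<150)).astype(np.uint8)
m[:,:400]=0; m[260:]=0
cs,_=cv2.findContours(m,0,2)
for c in cs:
    if cv2.contourArea(c)>150:
        r=cv2.minAreaRect(c); b=cv2.boxPoints(r)
        print('brown',np.round(r[0]),np.round(r[1]),r[2]); print(np.round([onz(ci,*p,52)[:2] for p in b]).tolist())
for box in((330,175,400,245),(195,255,275,330)):
    x0,y0,x1,y1=box; g=im[y0:y1,x0:x1].max(2)
    mm=(g<95).astype(np.uint8); c=max(cv2.findContours(mm,0,2)[0],key=cv2.contourArea)
    r=cv2.minAreaRect(c); q=np.array(r[0])+[x0,y0]; p=onz(ci,*q,5); print('tray',q,r[1],r[2],p,np.hypot(*p[:2]))
    print(np.round([onz(ci,*(k+[x0,y0]),5)[:2] for k in cv2.boxPoints(r)]).tolist())
cr=cv2.resize(im[130:260,90:310],None,fx=3.6,fy=3.6,interpolation=cv2.INTER_CUBIC); cv2.imwrite('pics/c1.png',cr)
cr=cv2.resize(im[110:270,320:520],None,fx=3.5,fy=3.5,interpolation=cv2.INTER_CUBIC); cv2.imwrite('pics/c2.png',cr)
```

```text
brown [490. 203.] [54. 15.] 77.31961822509766
[[596.0, -459.0], [603.0, -494.0], [480.0, -516.0], [472.0, -481.0]]
brown [431. 210.] [82. 21.] 79.4608154296875
[[615.0, -311.0], [623.0, -360.0], [433.0, -389.0], [424.0, -341.0]]
brown [449. 142.] [19. 34.] 22.61986541748047
[[655.0, -359.0], [732.0, -393.0], [713.0, -434.0], [637.0, -400.0]]
tray [363.68823624 209.55294418] (52.84389114379883, 51.61675262451172) 4.398705005645752 [ 528.02655026 -194.19329399    5.        ] 562.6038332650602
[[470.0, -124.0], [597.0, -135.0], [586.0, -265.0], [459.0, -253.0]]
tray [234.20270538 292.78378296] (54.909263610839844, 55.07366180419922) 9.462322235107422 [328.33734907 123.47420651   5.        ] 350.7866794330768
[[275.0, 200.0], [405.0, 180.0], [382.0, 47.0], [253.0, 68.0]]
```

View pics/c1.png

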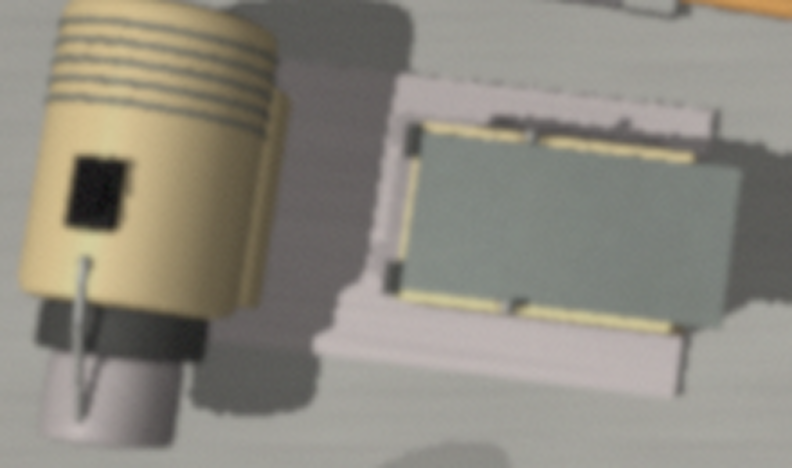

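View pics/c2.png

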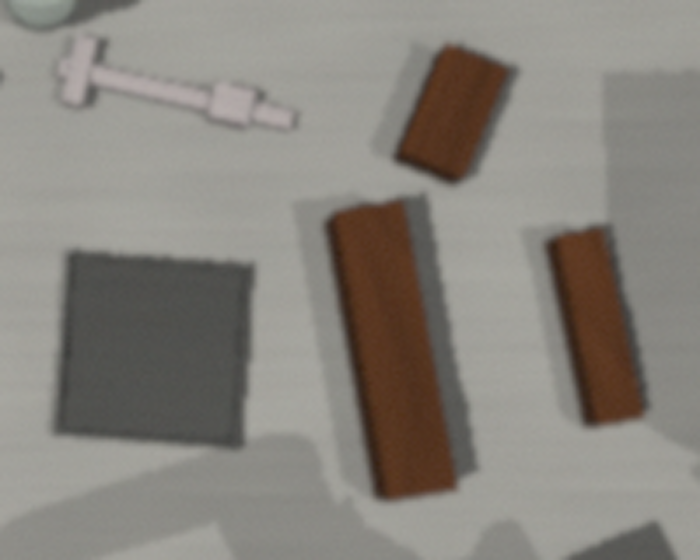

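The crops show the long block (top face about u 415–450, v 167–252, roughly 200x48 mm, so it is the larger) and the flap with lip corners at crop (741,167),(717,327). The tray farthest from the base is at (528,-194), and the other one is 351 mm away. Next I'll get the sander frame.

Run:
```python
from h import *
ci=bot.camera_info('top')
f=lambda x,y,z,ox=90,oy=130,s=3.6: onz(ci,x/s+ox-.36,y/s+oy-.36,z)
L1,L2,H1,H2=[f(*p,84) for p in((741,167),(717,327),(428,133),(402,293))]
print(L1,L2,H1,H2,np.linalg.norm(L1-L2),np.linalg.norm(H1-L1),np.linalg.norm(H2-L2))
lip=(L1+L2)/2; ydir=((H1-L1)+(H2-L2))/2; a=np.arctan2(ydir[1],ydir[0])-np.pi/2
xd=L1-L2; print('yaw',np.degrees(a), 'from lip',np.degrees(np.arctan2(xd[1],xd[0])),'lip',lip)
yh=np.array([-np.sin(a),np.cos(a)]);xh=np.array([np.cos(a),np.sin(a)])
o=lip[:2]+108*yh; print('origin',o)
o2=((H1+H2)/2)[:2]-100*yh; print('o from hinge',o2)
E1,E2=f(700,150,80),f(672,328,80); print('rim lip corners',[(float((e[:2]-o)@xh),float((e[:2]-o)@yh)) for e in(E1,E2)])
for s in((533,135),(515,308)):
    e=f(*s,100);print('stop',(e[:2]-o)@xh,(e[:2]-o)@yh)
for q in((330,215),(405,203),(457,488),(377,499)): print('blk',f(*q,52,320,110,3.5))
```

```text
[601.95777014 -33.09694355  84.        ] [499.2953963  -17.57834482  84.        ] [626.39606946 169.4769953   84.        ] [522.94976644 184.5724699   84.        ] 103.82865648933242 204.04271899447428 203.53004966824165
yaw -6.7765719386472965 from lip -8.59583930106085 lip [550.62658322 -25.33764418  84.        ]
origin [563.37036052  81.90785055]
o from hinge [562.87312415  77.72334859]
rim lip corners [(60.578254037813736, -81.5774772092543), (-55.526897518647615, -77.33834399916398)]
stop 56.04036156778672 22.811938452724707
stop -54.40309482918628 20.052303494723233
blk [ 615.20027757 -311.9034525    52.        ]
blk [ 622.83643498 -362.78230739   52.        ]
blk [ 430.57771333 -391.41055509   52.        ]
blk [ 423.72192421 -338.10826957   52.        ]
```

>>> {"method": "step_arm", "body": {
  "plan": [0,40,31,0,-4,0,40,31,0,-4,0,40,31,0,-4,0,40,31,0,-4,0,41,31,0,-0.5,0,0,0,0,0]
}}

```text
time_s: 0.85
ee_pos: [452.7, -358.1, 221.1]
ee_rot: [[0.99, 0.144, -0.003], [0.144, -0.99, 0.005], [-0.002, -0.006, -1.0]]
ft_force: [0.2, 0.3, 0.5]
finger_gap: 90.9
```

Run:
```python
from h import *
s=bot.read_state(); print(s['ee_pos'],s['ee_rot'][:2,1])
im,ci=grab('wrist','w1.png'); print(np.round(ci['camera_matrix'],1).tolist(),np.round(ci['world_to_cam'],3).tolist())
```

```text
[ 452.68743467 -358.08433059  221.09372837] [ 0.1443973  -0.98950407]
[[303.1, 0.0, 319.7], [0.0, 303.1, 198.5], [0.0, 0.0, 1.0]] [[0.143, -0.99, -0.005, -418.618], [0.958, 0.139, -0.251, -355.121], [0.249, 0.031, 0.968, -487.299], [0.0, 0.0, 0.0, 1.0]]
```

View pics/w1.png

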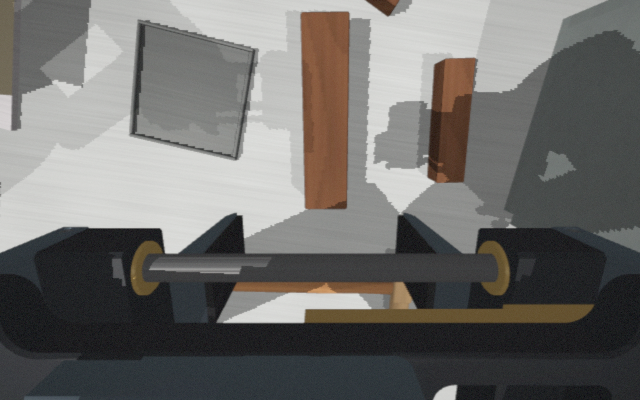

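The wrist view shows the long block's top face at (301,12),(349,12),(347,208),(305,208). The tray, with a visible rim, is at (138,20)–(240,158).

Run:
```python
from h import *
im=cv2.imread('pics/w1.png'); ci=bot.camera_info('wrist')
hsv=cv2.cvtColor(im,cv2.COLOR_BGR2HSV)
m=((hsv[...,0]<14)&(hsv[...,1]>90)).astype(np.uint8); m[:,:280]=0;m[:,362:]=0;m[222:]=0
m[:14,:]*=1
c=max(cv2.findContours(m,0,2)[0],key=cv2.contourArea); print(cv2.boundingRect(c))
r=cv2.approxPolyDP(c,4,True)[:,0]; P=[onz(ci,*p,52)[:2] for p in r]
print(r.tolist(),np.round(P,1).tolist())
for v in(200,150,100,50,20):
    u=np.where(m[v])[0]; a,b=onz(ci,u.min(),v,52),onz(ci,u.max()+1,v,52); print(v,u.min(),u.max(),np.round((a+b)[:2]/2,1),np.round(np.linalg.norm(a-b),1))
T=[onz(ci,*p,10)[:2] for p in((138,20),(257,48),(239,159),(130,135))]; print('tray',np.round(T),np.mean(T,0))
```

```text
(301, 12, 48, 197)
[[302, 13], [306, 207], [345, 207], [348, 13]] [[617.6, -316.8], [424.6, -346.3], [431.0, -389.9], [623.9, -360.9]]
200 306 346 [ 436.1 -368. ] 46.0
150 304 346 [ 490.9 -358.7] 46.2
100 303 347 [ 541.6 -351.1] 46.5
50 302 348 [ 588.4 -344.2] 46.7
20 302 348 [ 614.8 -340.2] 45.7
tray [[ 598. -135.]
 [ 588. -267.]
 [ 461. -257.]
 [ 471. -125.]] [ 529.48373725 -195.96419998]
```

>>> {"method": "step_arm", "body": {
  "plan": [0,-3.5,-7,-50,0.3,0,0,0,-50,0,0,0,0,-50,0,0,0,0,-25,0,0,0,0,-10,0,0,0,0,0,0]
}}

```text
time_s: 1.65
ee_pos: [441.5, -371.7, 32.1]
ee_rot: [[0.99, 0.142, -0.005], [0.142, -0.99, 0.001], [-0.004, -0.001, -1.0]]
ft_force: [-0.0, 0.1, 0.3]
finger_gap: 90.9
```

>>> {"method": "step_arm", "body": {
  "plan": [0,7.5,6.5,-11,0.3,0,0,0,0,0]
}}

```text
time_s: 1.9
ee_pos: [450.3, -366.2, 22.5]
ee_rot: [[0.989, 0.147, -0.001], [0.147, -0.989, -0.002], [-0.002, 0.002, -1.0]]
ft_force: [0.0, 0.5, 0.1]
finger_gap: 91.2
```

Good. Close and lift a little.

>>> {"method": "step_arm", "body": {
  "plan": [0,0,0,-2,0,255,0,0,0,0,255,0,0,0,0,255,0,0,0,0,255,0,0,0,0,255,0,0,0,0,255,0,0,0,0]
}}

```text
time_s: 2.78
ee_pos: [451.2, -366.3, 22.1]
ee_rot: [[0.989, 0.148, 0.001], [0.148, -0.989, -0.003], [0.0, 0.004, -1.0]]
ft_force: [0.6, -0.1, 0.7]
finger_gap: 48.3
```

>>> {"method": "step_arm", "body": {
  "plan": [255,0,0,20,0,255,0,0,20,0,255,0,0,20,0,255,0,0,0,0]
}}

```text
time_s: 3.28
ee_pos: [448.9, -365.2, 80.6]
ee_rot: [[0.989, 0.148, -0.006], [0.148, -0.989, -0.0], [-0.006, -0.0, -1.0]]
ft_force: [-0.6, -0.1, -2.0]
finger_gap: 48.0
```

Run:
```python
from h import *
s=bot.read_state(); print(s['ee_pos'],s['ft_force'],s['ft_torque'],s['finger_gap'])
im,_=grab('side'); cv2.imwrite('pics/s1.png',cv2.resize(im[80:300,200:470],None,fx=2.8,fy=2.6)[:,:,::-1])
```

```text
[ 448.89549244 -365.24608391   80.58092488] [-0.64067822 -0.13120843 -1.99891907] [-0.00248493  0.23487747  0.0117297 ] 47.987224275624655
```

View pics/s1.png

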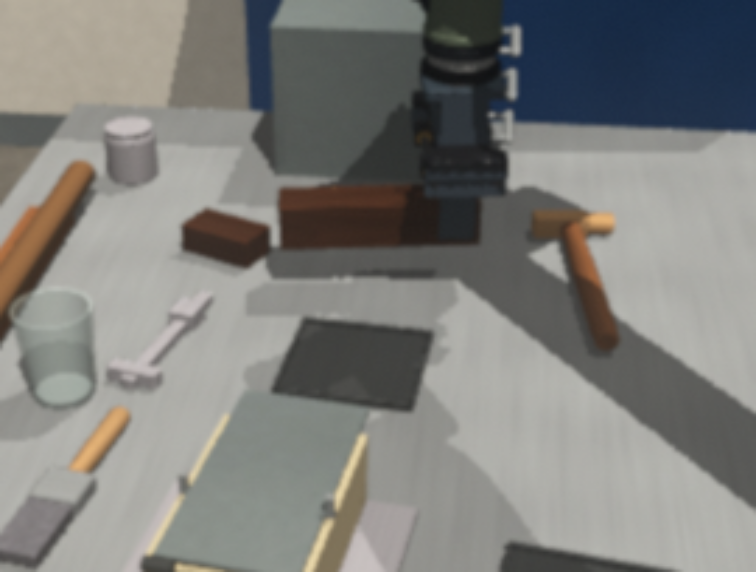

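>>> {"method": "step_arm", "body": {
  "plan": [255,0,40,0,-4,255,0,40,0,-4,255,0,40,0,-4,255,0,40,0,-3.5,255,0,40,0,0,255,0,40,0,0,255,0,30,0,0,255,0,0,0,0]
}}

```text
time_s: 4.32
ee_pos: [439.9, -84.7, 68.9]
ee_rot: [[0.991, -0.133, -0.025], [-0.133, -0.991, 0.011], [-0.027, -0.008, -1.0]]
ft_force: [0.6, -0.7, -3.2]
finger_gap: 48.0
```

Run:
```python
from h import *
s=bot.read_state(); print(s['ee_pos'],s['ee_rot'][:2,1])
im,ci=grab('wrist','w2.png');grab('top','t2.png')
```

```text
[439.8975779  -84.74664791  68.94329975] [-0.13289051 -0.99109946]
```

View pics/w2.png

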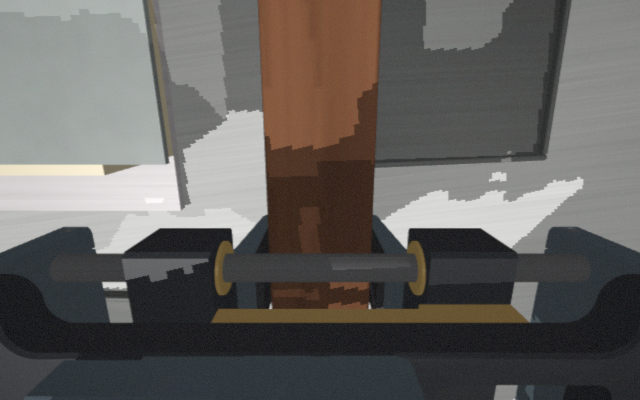

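The wrist view shows the flap's lip edge from (147,0) to its near corner (168,163), and the base plate corner at (183,207). The block is straight in the jaws.

Run:
```python
from h import *
s=bot.read_state(); print(s['ee_pos'],s['ee_rot'].round(3).tolist())
ci=bot.camera_info('wrist')
a=onz(ci,168,163,82);b=onz(ci,147,0,82); print(a,b,'lip dir deg',np.degrees(np.arctan2(*(b-a)[1::-1])))
yaw=np.radians(-7.3);xh=np.array([np.cos(yaw),np.sin(yaw)]);yh=np.array([-xh[1],xh[0]])
print('origin from lip corner',a[:2]+52*xh+108*yh)
l,r=onz(ci,266,150,s['ee_pos'][2]+30),onz(ci,375,150,s['ee_pos'][2]+30);l2,r2=onz(ci,260,10,s['ee_pos'][2]+30),onz(ci,380,10,s['ee_pos'][2]+30)
print('blk',l,r,l2,r2)
im=cv2.imread('pics/t2.png'); cv2.imwrite('pics/c3.png',cv2.resize(im[110:270,190:410],None,fx=3.6,fy=3.6,interpolation=cv2.INTER_CUBIC))
```

```text
[440.58942898 -86.41502205  69.24515254] [[0.991, -0.135, -0.024], [-0.135, -0.991, 0.011], [-0.025, -0.007, -1.0]]
[500.69579542 -20.3071863   82.        ] [569.1348494  -30.19201109  82.        ] lip dir deg -8.218539793849237
origin from lip corner [565.99728416  80.21005385]
blk [502.05310995 -71.89208709  99.24515254] [ 495.90726495 -117.24417382   99.24515254] [553.56498244 -79.1807136   99.24515254] [ 547.42364965 -123.55570582   99.24515254]
```

>>> {"method": "step_arm", "body": {
  "plan": [255,0,0,0,0]
}}

```text
time_s: 4.55
ee_pos: [440.7, -87.2, 68.9]
ee_rot: [[0.99, -0.136, -0.024], [-0.136, -0.991, 0.01], [-0.025, -0.007, -1.0]]
ft_force: [-0.1, -0.0, -3.8]
finger_gap: 47.7
```

>>> {"method": "step_arm", "body": {
  "plan": [255,5,15,0,0,255,5,13,0,0,255,0,0,-12,0,255,0,0,-12,0,255,0,0,-8,0,255,0,0,0,0]
}}

```text
time_s: 5.3
ee_pos: [451.0, -58.5, 33.8]
ee_rot: [[0.99, -0.138, -0.026], [-0.138, -0.99, 0.011], [-0.027, -0.007, -1.0]]
ft_force: [0.3, 0.4, -2.6]
finger_gap: 47.9
```

>>> {"method": "step_arm", "body": {
  "plan": [255,0,12,0,0,255,0,12,0,0,255,0,12,0,0,255,0,9,0,0,255,0,0,0,0]
}}

```text
time_s: 5.92
ee_pos: [451.5, -9.9, 34.6]
ee_rot: [[0.99, -0.138, -0.024], [-0.138, -0.99, 0.011], [-0.025, -0.007, -1.0]]
ft_force: [-0.3, 0.6, -3.2]
finger_gap: 48.2
```

>>> {"method": "step_arm", "body": {
  "plan": [255,0,0,12,0,255,0,0,12,0,255,0,0,12,0,255,0,0,12,0,255,0,0,12,0,255,0,0,12,0,255,0,0,12,0,255,0,0,0,0]
}}

```text
time_s: 6.92
ee_pos: [451.2, -10.8, 125.3]
ee_rot: [[0.99, -0.139, -0.023], [-0.139, -0.99, 0.01], [-0.024, -0.007, -1.0]]
ft_force: [0.6, -1.0, -4.2]
finger_gap: 47.7
```

Run:
```python
from h import *
s=bot.read_state(); print(s['ee_pos'],s['ft_force'],s['ft_torque'])
im,_=grab('side'); cv2.imwrite('pics/s2.png',cv2.resize(im[120:400,140:460],None,fx=2.3,fy=2.1)[:,:,::-1])
```

```text
[451.19880596 -10.76932674 125.25507133] [ 0.59988384 -0.95383283 -4.19590085] [-0.07144983  0.17966213  0.00676231]
```

View pics/s2.png

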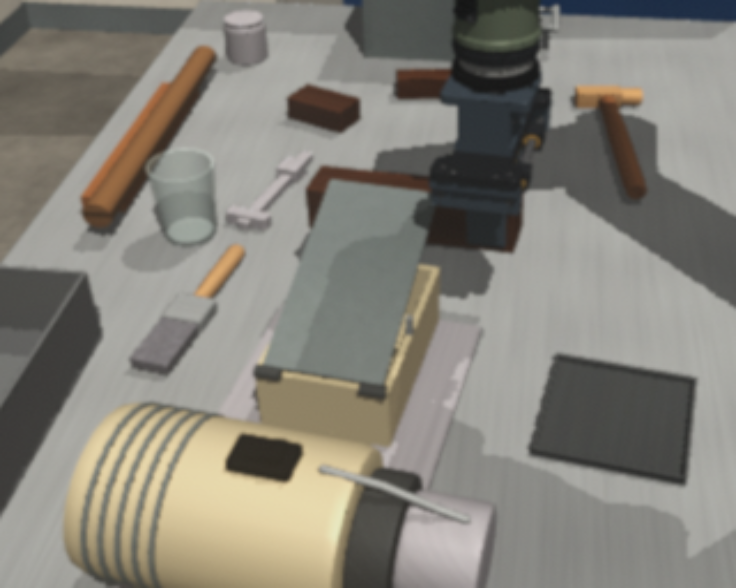

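The side view shows the flap raised on the block, with the gripper body clear beside it.

>>> {"method": "step_arm", "body": {
  "plan": [255,1.4,10,3,0,255,1.4,10,3,0,255,1.4,10,3,0,255,1.4,10,3,0,255,1.4,10,0,0,255,1.4,10,0,0,255,1.4,10,0,0,255,1.4,10,0,0]
}}

```text
time_s: 7.98
ee_pos: [461.4, 74.5, 136.1]
ee_rot: [[0.99, -0.139, -0.028], [-0.139, -0.99, 0.009], [-0.029, -0.005, -1.0]]
ft_force: [0.4, -2.4, -3.3]
finger_gap: 47.9
```

>>> {"method": "step_arm", "body": {
  "plan": [255,1.4,10,0,0,255,1.4,10,0,0,255,1.4,10,0,0,255,1.4,10,0,0,255,1.4,10,0,0,255,1.4,10,0,0,255,0.7,8,0,0,255,0,0,0,0]
}}

```text
time_s: 8.98
ee_pos: [471.3, 147.8, 136.2]
ee_rot: [[0.99, -0.138, -0.028], [-0.138, -0.99, 0.009], [-0.029, -0.005, -1.0]]
ft_force: [0.8, -2.6, -4.1]
finger_gap: 48.0
```

Run:
```python
from h import *
s=bot.read_state(); print(s['ee_pos'],s['ft_force'],s['ft_torque'])
a,_=grab('side');b,_=grab('wrist'); cv2.imwrite('pics/s3.png',np.vstack([cv2.resize(a[100:390,120:480],(640,400)),cv2.resize(b[:200],(640,200))])[:,:,::-1]); cv2.imwrite('pics/w3.png',b[:,:,::-1])
```

```text
[471.31748518 147.75978413 136.1689293 ] [ 0.75719172 -2.62720514 -4.10505383] [-0.22326214  0.24629906 -0.11301804]
```

View pics/s3.png

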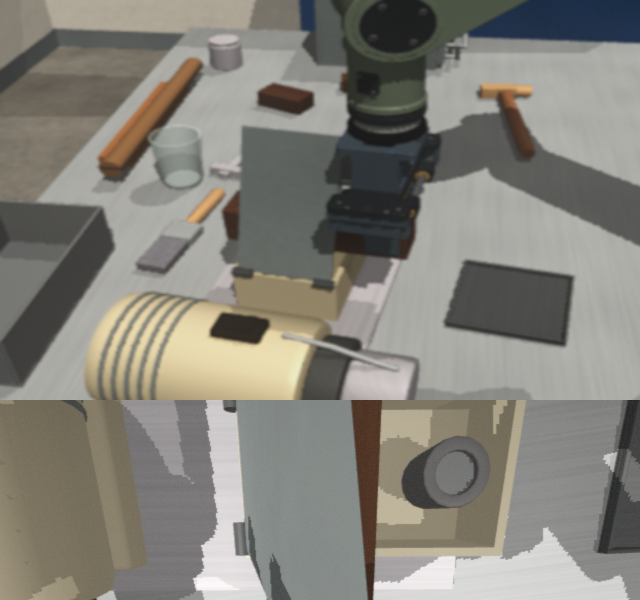

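Combined view: the flap stands steep on the block, and the wrist view shows the drum's top at about (456,72) in the bin. The bin's near lip-side corner is at about (501,154) and the far stop hinge hardware is visible. I'll cross-check the sander frame.

Run:
```python
from h import *
ci=bot.camera_info('wrist')
yaw=np.radians(-7.7);xh=np.array([np.cos(yaw),np.sin(yaw)]);yh=np.array([-xh[1],xh[0]])
a=onz(ci,501,155,80)[:2];b=onz(ci,523,0,80)[:2]; print('corner',a,'dir',np.degrees(np.arctan2(*(b-a)[::-1])))
print('origin',a+58*xh+75*yh)
b=onz(ci,523,0,80)[:2]; print('lip wall y in frame(565,79.5):',(b-[565,79.5])@yh,(a-[565,79.5])@yh)
print('drum top',onz(ci,457,71,74))
```

```text
corner [498.35214637  15.21750808] dir -6.710795176744983
origin [565.87813586  81.77004931]
lip wall y in frame(565,79.5): -70.98446742696422 -72.63276120113387
drum top [558.26663204  42.34751823  74.        ]
```

>>> {"method": "step_arm", "body": {
  "plan": [255,0.8,6,0,0,255,0,0,-8,0,255,0,0,-8,0,255,0,0,-5,0,255,0,0,-2,0,255,0,0,0,0]
}}

```text
time_s: 9.82
ee_pos: [471.5, 152.1, 111.1]
ee_rot: [[0.99, -0.14, -0.029], [-0.14, -0.99, 0.007], [-0.03, -0.003, -1.0]]
ft_force: [0.7, -3.1, -3.6]
finger_gap: 47.9
```

>>> {"method": "step_arm", "body": {
  "plan": [255,0,0,-3,0,255,0,0,-2,0,255,0,0,-2,0,255,0,0,0,0]
}}

```text
time_s: 10.32
ee_pos: [472.1, 152.2, 105.2]
ee_rot: [[0.99, -0.14, -0.026], [-0.14, -0.99, 0.008], [-0.027, -0.004, -1.0]]
ft_force: [-2.2, -3.4, -2.8]
finger_gap: 47.8
```

>>> {"method": "step_arm", "body": {
  "plan": [255,0,0,-2,0,255,0,0,-2,0,255,0,0,0,0]
}}

```text
time_s: 10.7
ee_pos: [472.4, 152.2, 102.0]
ee_rot: [[0.99, -0.14, -0.025], [-0.14, -0.99, 0.008], [-0.026, -0.004, -1.0]]
ft_force: [-1.6, -3.5, 2.7]
finger_gap: 48.0
```

>>> {"method": "step_arm", "body": {
  "plan": [255,0,0,-1.5,0,255,-0.3,-2,0,0,255,-0.3,-2,0,0,255,0,0,0,0]
}}

```text
time_s: 11.2
ee_pos: [472.4, 150.0, 102.0]
ee_rot: [[0.99, -0.139, -0.024], [-0.139, -0.99, 0.011], [-0.025, -0.008, -1.0]]
ft_force: [-2.3, -2.8, 4.3]
finger_gap: 48.2
```

>>> {"method": "step_arm", "body": {
  "plan": [255,-0.3,-3,0,0,255,-0.3,-3,0,0,255,0,0,0,0]
}}

```text
time_s: 11.58
ee_pos: [472.2, 148.9, 102.2]
ee_rot: [[0.991, -0.134, -0.022], [-0.133, -0.991, 0.02], [-0.025, -0.017, -1.0]]
ft_force: [-1.4, -3.6, 2.3]
finger_gap: 47.8
```

>>> {"method": "step_arm", "body": {
  "plan": [230,0,0,0,0,180,0,0,0,0,90,0,0,0,0,0,0,0,0,0,0,0,0,0,0,0,0,0,0,0]
}}

```text
time_s: 12.32
ee_pos: [473.4, 148.5, 101.8]
ee_rot: [[0.991, -0.136, -0.02], [-0.136, -0.991, 0.02], [-0.023, -0.017, -1.0]]
ft_force: [0.1, -0.2, -0.2]
finger_gap: 85.0
```

Run:
```python
from h import *
s=bot.read_state(); print(s['ee_pos'],s['ft_force'],s['finger_gap'])
a,_=grab('side');b,_=grab('wrist'); cv2.imwrite('pics/s4.png',np.vstack([cv2.resize(a[130:360,160:440],(640,400)),cv2.resize(b[:200],(640,200))])[:,:,::-1]); cv2.imwrite('pics/w4.png',b[:,:,::-1])
```

```text
[473.42406056 148.54659749 101.76960458] [ 0.06797098 -0.19644446 -0.23297713] 84.95786553604682
```

View pics/s4.png

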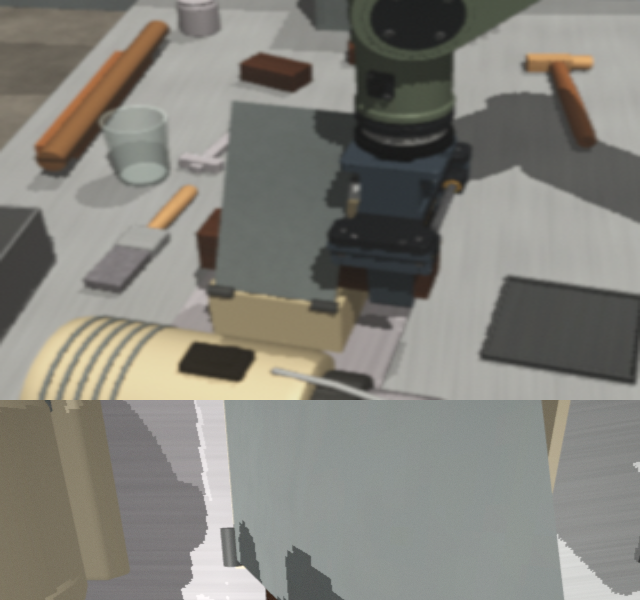

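The side view shows the flap leaning on the block with the jaws open and nothing touched. The camera sits on the tool's +x side, so I'll lift straight up, then move to the lip side and turn -90° so the camera faces away from the flap.

>>> {"method": "step_arm", "body": {
  "plan": [0,0,0,10,0,0,0,0,15,0,0,0,0,25,0,0,0,0,40,0,0,0,0,40,0,0,0,0,40,0,0,0,0,40,0,0,0,0,20,0,0,0,0,0,0]
}}

```text
time_s: 13.55
ee_pos: [471.9, 148.3, 345.0]
ee_rot: [[0.991, -0.136, -0.014], [-0.135, -0.991, 0.022], [-0.017, -0.02, -1.0]]
ft_force: [0.8, 0.3, 0.2]
finger_gap: 91.4
```

Run:
```python
from h import *
s=bot.read_state(); print(s['ee_pos'],s['ee_rot'].round(3).tolist(),s['joint_pos'])
```

```text
[471.89407138 148.27186466 344.95389788] [[0.991, -0.136, -0.014], [-0.135, -0.991, 0.022], [-0.017, -0.02, -1.0]] [0.26493855 0.14081949 1.50585098 0.02480177 1.50325536 1.97003226]
```

Joint 6 can't reach that turn; only +90° is possible, which puts the camera on the flap side. Before trying it, I'll measure whether the hand really protrudes there, using the silhouette against the initial side image.

Run:
```python
from h import *
im,ci=grab('side','s5.png'); im=im[:,:,::-1]; ref=cv2.imread('pics/side0.png')
s=bot.read_state(); p=s['ee_pos']
d=(cv2.absdiff(np.ascontiguousarray(im),ref).max(2)>25)
for dz in range(-10,320,10):
    u,v=proj(ci,p+[0,0,dz]); v=int(round(v))
    if v<0: break
    o,dd=ray(ci,0,v)
    us=np.where(d[v,int(u)-90:int(u)+90])[0]+int(u)-90
    if len(us)==0: print(dz,v,None);continue
    # scale: px per mm along x
    sc=abs(proj(ci,p+[10,0,dz])[0]-u)/10
    print(dz,v,'+x side',round((u-us.min())/sc),'-x side',round((us.max()-u)/sc))
C=np.array(bot.camera_info('wrist')['world_to_cam']);c=-C[:3,:3].T@C[:3,3];print('cam rel',c-p,'px',proj(ci,c))
```

```text
-10 178 +x side 69 -x side 143
0 172 +x side 69 -x side 140
10 167 +x side 34 -x side 142
20 162 +x side -8 -x side 142
30 156 +x side 35 -x side 141
40 150 +x side 63 -x side 132
50 145 +x side 63 -x side 121
60 139 +x side 64 -x side 112
70 133 +x side 64 -x side 100
80 127 +x side 64 -x side 90
90 121 +x side 55 -x side 24
100 114 +x side 39 -x side 45
110 108 +x side 38 -x side 60
120 102 +x side 38 -x side 42
130 95 +x side 38 -x side 126
140 89 +x side 38 -x side 128
150 82 +x side 53 -x side 128
160 75 +x side 52 -x side 127
170 68 +x side 42 -x side 125
180 61 +x side 40 -x side 124
190 54 +x side 36 -x side 123
200 46 +x side 41 -x side 123
210 39 +x side 40 -x side 122
220 31 +x side 39 -x side 28
230 24 +x side 39 -x side 119
240 16 +x side 38 -x side 28
250 8 +x side 38 -x side 118
260 0 +x side 38 -x side 27
cam rel [ 71.94514815 -12.52923556 158.43574036] px [295.82113342  71.44795986]
```

The silhouette shows no solid camera out there: at most 53 mm on the tool's +x side, against about 57 mm to the lip. So +90° is safe.

>>> {"method": "step_arm", "body": {
  "plan": [0,8,-21,0,10,0,8,-21,0,10,0,8,-21,0,10,0,8,-21,0,10,0,8,-21,0,10,0,8,-21,0,10,0,8,-21,0,10,0,8,-21,0,10,0,8,-20,0,5,0,0,0,0,0]
}}

```text
time_s: 14.85
ee_pos: [538.6, -45.7, 328.8]
ee_rot: [[0.171, 0.984, -0.044], [0.985, -0.173, -0.028], [-0.035, -0.038, -0.999]]
ft_force: [-0.5, 0.5, 0.1]
finger_gap: 91.2
```

Run:
```python
from h import *
s=bot.read_state(); print(s['ee_pos'],s['ee_rot'].round(3).tolist(),s['joint_pos'].round(2),s['finger_gap'])
im,ci=grab('wrist','w5.png')
np.save('w5.npy',ci['world_to_cam'])
```

```text
[538.56914553 -45.65609965 328.76533416] [[0.171, 0.984, -0.044], [0.985, -0.173, -0.028], [-0.035, -0.038, -0.999]] [-0.09  0.24  1.42 -0.03  1.52  0.09] 91.20395801682126
```

View pics/w5.png

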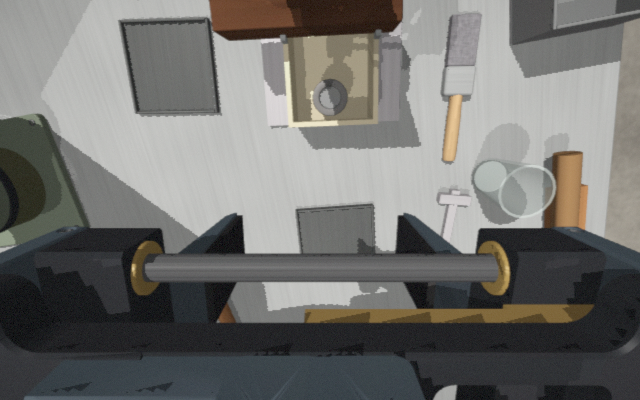

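The wrist view shows the block lying across the bin against both stops ((283,37),(378,37)), and the drum's top ring at about (330,96) inside the bin. The bin's lip wall ends are at (291,125) and (379,121).

Run:
```python
from h import *
im=cv2.imread('pics/w5.png'); ci=bot.camera_info('wrist')
hsv=cv2.cvtColor(im,cv2.COLOR_BGR2HSV); x0,y0=296,66
roi=hsv[66:120,296:374]; m=(roi[...,1]<45).astype(np.uint8)
c=max(cv2.findContours(m,0,2)[0],key=cv2.contourArea); (cx,cy),r=cv2.minEnclosingCircle(c); print('mask',cx+x0,cy+y0,r,cv2.boundingRect(c),cv2.contourArea(c))
g=cv2.cvtColor(cv2.resize(im[66:124,290:380],None,fx=4,fy=4,interpolation=cv2.INTER_CUBIC),cv2.COLOR_BGR2GRAY)
h=cv2.HoughCircles(g,cv2.HOUGH_GRADIENT,1.5,20,param1=80,param2=25,minRadius=30,maxRadius=90)
if h is not None:
  for q in h[0][:5]: print('hough',q[0]/4+290-.4,q[1]/4+66-.4,q[2]/4)
D=onz(ci,cx+x0,cy+y0,74); print('drum',D,'r mm',np.linalg.norm(onz(ci,cx+x0+r,cy+y0,74)-D))
A,B=onz(ci,291,126,80),onz(ci,380,121.5,80); print('lip wall',A,B,np.linalg.norm(A-B),np.degrees(np.arctan2(*(B-A)[1::-1])))
S=[onz(ci,*p,100) for p in((283,37),(378,37))];print('stops',S)
print('block near edge',onz(ci,216,35,132),onz(ci,398,26,132))
T=[onz(ci,*p,10) for p in((299,208),(374,205))];print('tray far edge',T, 'cam',-ci['world_to_cam'][:3,:3].T@ci['world_to_cam'][:3,3])
```

```text
mask 327.4207057952881 100.60572814941406 22.769916534423828 (14, 13, 38, 41) 1092.0
hough 328.7875 96.9125 18.5625
hough 333.6625 95.7875 14.362499
hough 312.6625 99.5375 21.8625
hough 330.2875 91.6625 13.5
hough 322.0375 101.4125 9.3375
drum [553.92408976  39.92591225  74.        ] r mm 29.369345788787687
lip wall [501.7644022   16.80904074  80.        ] [616.54317795   2.66595429  80.        ] 115.64685148780832 -7.024599453994237
stops [array([515.27637415, 116.93897704, 100.        ]), array([622.3966709,  97.3172228, 100.       ])]
block near edge [448.74047957 124.38124153 132.        ] [638.47227681  98.1028759  132.        ]
tray far edge [array([ 478.92835332, -117.27195865,   10.        ]), array([ 601.52302867, -131.96829446,   10.        ])] cam [557.45325374  28.46995329 485.98585751]
```

Run:
```python
from h import *
im=cv2.imread('pics/w5.png'); hsv=cv2.cvtColor(im,cv2.COLOR_BGR2HSV)
for v in range(72,124,2): print(v,' '.join('%2d/%2d'%(hsv[v,u,1]//4,hsv[v,u,2]//4) for u in range(302,362,3)))
```

```text
72 12/32 13/32 12/40 12/40 12/41 12/41 12/41 12/40 13/32 13/32 14/32 13/31 13/32 13/33 12/32 12/33 12/32 13/39 13/41 12/41
74 14/32 13/32 12/41 12/41 12/41 12/41 12/41 13/34 13/31 13/32 13/32 13/31 12/32 12/32 13/32 13/32 13/32 13/39 13/41 13/40
76 14/31 13/33 12/41 13/40 12/41 12/41 11/41 12/34 12/32 13/32 13/31 13/32 12/31 13/32 13/32 13/32 12/32 12/39 12/41 12/41
78 13/32 13/38 12/41 12/41 12/41 12/41 13/40 12/31 13/31 11/28 12/31 12/31 12/32 12/32 12/32 12/32 13/32 13/34 12/40 12/41
80 12/32 13/39 13/41 12/41 12/41 12/41 13/40  5/23  1/18  2/19  1/17  1/20 12/30 12/32 11/32 12/32 12/32 12/39 12/41 12/40
82 12/32 12/38 12/41 12/41 13/41 13/41  4/36  2/31  1/17  2/16  2/17  2/22  0/20 11/29 12/32 13/32 12/32 12/39 12/40 12/40
84 12/31 12/39 12/41 12/41 12/41  7/38  2/40  3/38  3/17  2/16  2/20  2/21  2/22  4/22 14/31 12/32 12/32 13/39 11/40 12/41
86 13/32 13/38 12/41 12/41 12/41  2/41  2/38  2/35  2/17  1/15  0/19  1/21  3/22  1/21 11/28 12/31 13/32 12/41 12/41 13/40
88 13/32 12/34 12/41 12/41 10/38  2/40  2/36  3/24  0/23  1/20  2/25  0/23  0/22  2/22  3/21 13/32 13/33 12/41 12/41
[... 1409 characters left out ...]
38  3/36  2/36  2/37  3/36  2/23  6/21 13/30 13/32 14/31 13/31 13/31 13/31 13/32
114 13/32 13/31 14/31 12/38 10/54 11/54 11/54  9/31  2/33  2/33  3/33  6/22 12/31 13/32 13/32 12/31 13/31 13/31 13/32 13/32
116 13/31 13/32 13/31 11/50 10/54 11/54 11/54 13/44 15/31 13/31 12/31 14/31 14/31 13/31 13/31 13/31 13/32 13/31 13/32 13/32
118 13/31 13/31 13/31 13/37 10/54 11/54 11/54 11/52 14/31 14/31 14/31 14/31 13/31 14/31 14/31 14/30 14/30 14/29 13/29 14/28
120 13/32 14/31 14/31 13/39 13/46 12/44 12/44 12/44 13/38 14/37 12/43 11/47 13/35 13/34 13/34 13/37 13/38 13/39 12/40 12/39
122 10/55  9/58  9/58  9/58  9/58  9/58  9/58  9/59  9/59  9/59  9/59  9/59 12/42 13/41 12/40 13/41 12/41 12/41 13/41 12/41
```

>>> {"method": "step_arm", "body": {
  "plan": [82,6,25,3,1,82,6,25,3,1,82,5,20,0,0,82,0,12,0,0,82,0,0,0,0]
}}

```text
time_s: 15.52
ee_pos: [552.3, 43.0, 332.6]
ee_rot: [[0.139, 0.989, -0.049], [0.99, -0.141, -0.028], [-0.034, -0.045, -0.998]]
ft_force: [-0.7, -0.7, -0.1]
finger_gap: 62.0
```

>>> {"method": "step_arm", "body": {
  "plan": [82,3,-5,-25,0,82,0,0,-35,0,82,0,0,-35,0,82,0,0,-35,0,82,0,0,-25,0,82,0,0,-10,0,82,0,0,0,0]
}}

```text
time_s: 16.4
ee_pos: [553.1, 34.5, 164.4]
ee_rot: [[0.144, 0.988, -0.047], [0.989, -0.146, -0.03], [-0.036, -0.042, -0.998]]
ft_force: [0.4, -0.2, -0.3]
finger_gap: 61.5
```

>>> {"method": "step_arm", "body": {
  "plan": [93,3,3,-15,0,93,0,0,-20,0,93,0,0,-20,0,93,0,0,-8,0,93,0,0,0,0]
}}

```text
time_s: 17.02
ee_pos: [559.5, 38.1, 101.9]
ee_rot: [[0.145, 0.989, -0.038], [0.989, -0.146, -0.029], [-0.034, -0.034, -0.999]]
ft_force: [-0.1, -1.0, 0.7]
finger_gap: 57.9
```

Run:
```python
from h import *
s=bot.read_state(); p=s['ee_pos']; print(p,s['ft_force'],s['finger_gap'])
im,ci=grab('wrist','w6.png')
R=s['ee_rot']
for k in(-29,29): print(k,proj(ci,p+R@[0,k,11]))
print('drum top ring px at (556,43)',[proj(ci,[556+23*np.cos(t),43+23*np.sin(t),74]).round().tolist() for t in np.arange(4)*np.pi/2])
print('bin top edges px',proj(ci,[502,15,80]),proj(ci,[617,1,80]))
```

```text
[559.4699832   38.09339047 101.8624832 ] [-0.06713366 -0.95247601  0.66487396] 57.85272730346326
-29 [270.7414201  240.42513048]
29 [366.64881643 240.33199155]
drum top ring px at (556,43) [[349.0, 219.0], [308.0, 189.0], [279.0, 227.0], [319.0, 255.0]]
bin top edges px [240.49305721 274.88815601] [414.46755427 273.75991527]
```

View pics/w6.png

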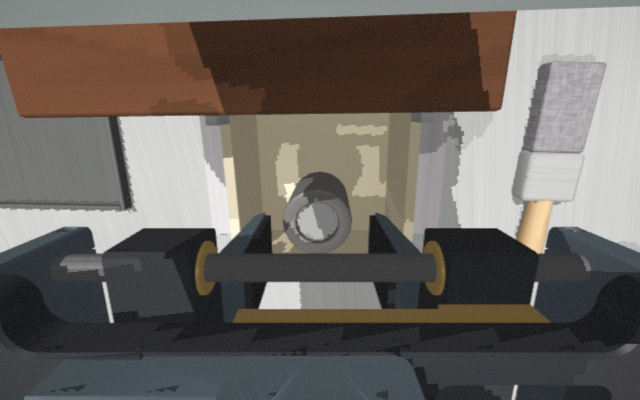

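The wrist view shows the drum's top circle centred near (318,219), midway between the fingers (270 and 370). The block is across the bin above it, with clear space all round, so I'll descend.

>>> {"method": "step_arm", "body": {
  "plan": [93,-0.5,2,-15,0,93,0,0,-15,0,93,0,0,-12,0,93,0,0,0,0]
}}

```text
time_s: 17.58
ee_pos: [559.6, 40.4, 58.2]
ee_rot: [[0.145, 0.989, -0.036], [0.989, -0.146, -0.029], [-0.034, -0.031, -0.999]]
ft_force: [0.0, -0.2, 0.1]
finger_gap: 58.0
```

>>> {"method": "step_arm", "body": {
  "plan": [93,0,0,-10,0,93,0,0,-5,0,93,0,0,0,0,255,0,0,0,0,255,0,0,0,0,255,0,0,0,0,255,0,0,0,0]
}}

```text
time_s: 18.45
ee_pos: [560.2, 40.3, 42.8]
ee_rot: [[0.145, 0.989, -0.034], [0.989, -0.146, -0.029], [-0.033, -0.03, -0.999]]
ft_force: [-0.3, -0.0, -1.2]
finger_gap: 45.5
```

>>> {"method": "step_arm", "body": {
  "plan": [255,0,0,10,0,255,0,0,20,0,255,0,0,20,0,255,0,0,20,0,255,0,0,20,0,255,0,0,10,0,255,0,0,0,0]
}}

```text
time_s: 19.32
ee_pos: [560.3, 40.4, 149.2]
ee_rot: [[0.145, 0.989, -0.032], [0.989, -0.146, -0.029], [-0.033, -0.027, -0.999]]
ft_force: [-0.3, -0.3, -1.5]
finger_gap: 46.0
```

>>> {"method": "step_arm", "body": {
  "plan": [255,-1,-15,0,0,255,-4,-28,0,0,255,-4,-28,0,0,255,-4,-28,0,0,255,-4,-28,0,0,255,-4,-28,0,0,255,-4,-28,0,0,255,-2,-20,0,0,255,-1,-10,0,0,255,0,0,0,0]
}}

```text
time_s: 20.58
ee_pos: [523.6, -185.9, 140.3]
ee_rot: [[0.147, 0.988, -0.05], [0.989, -0.148, -0.028], [-0.035, -0.045, -0.998]]
ft_force: [0.4, 1.0, -1.5]
finger_gap: 45.5
```

>>> {"method": "step_arm", "body": {
  "plan": [255,4,-10,-15,0,255,0,0,-20,0,255,0,0,-20,0,255,0,0,-15,0,255,0,0,-10,0,255,0,0,-6,0,255,0,0,0,0]
}}

```text
time_s: 21.45
ee_pos: [528.5, -194.9, 47.7]
ee_rot: [[0.143, 0.988, -0.051], [0.989, -0.144, -0.028], [-0.035, -0.046, -0.998]]
ft_force: [0.5, -0.6, -1.2]
finger_gap: 45.7
```

>>> {"method": "step_arm", "body": {
  "plan": [255,0,0,-8,0,255,0,0,-3,0,255,0,0,-2,0,255,0,0,0,0]
}}

```text
time_s: 21.95
ee_pos: [529.5, -195.3, 35.1]
ee_rot: [[0.142, 0.989, -0.048], [0.989, -0.144, -0.029], [-0.035, -0.043, -0.998]]
ft_force: [0.3, 0.2, -0.7]
finger_gap: 45.8
```

>>> {"method": "step_arm", "body": {
  "plan": [255,0,0,-1.5,0,255,0,0,-1.5,0,255,0,0,0,0]
}}

```text
time_s: 22.32
ee_pos: [529.7, -195.4, 32.9]
ee_rot: [[0.143, 0.989, -0.047], [0.989, -0.144, -0.029], [-0.036, -0.043, -0.998]]
ft_force: [-0.9, -0.0, -0.7]
finger_gap: 45.6
```

>>> {"method": "step_arm", "body": {
  "plan": [255,0,0,-1.5,0,255,0,0,0,0,120,0,0,0,0,80,0,0,0,0,60,0,0,0,0,40,0,0,0,0]
}}

```text
time_s: 23.08
ee_pos: [530.0, -195.6, 32.5]
ee_rot: [[0.143, 0.989, -0.046], [0.989, -0.144, -0.03], [-0.036, -0.041, -0.998]]
ft_force: [-0.1, 0.3, 0.5]
finger_gap: 75.1
```

Lift straight up, then move aside to check.

>>> {"method": "step_arm", "body": {
  "plan": [20,0,0,15,0,20,0,0,25,0,20,0,0,35,0,20,0,0,40,0,20,0,0,40,0,20,-20,-20,30,0,20,-40,-30,0,0,20,-40,-30,0,0,20,-30,-20,0,0,20,0,0,0,0]
}}

```text
time_s: 24.32
ee_pos: [397.2, -298.0, 234.3]
ee_rot: [[0.141, 0.989, -0.034], [0.989, -0.142, -0.037], [-0.042, -0.029, -0.999]]
ft_force: [0.0, -0.4, 0.2]
finger_gap: 83.8
```

Run:
```python
from h import *
s=bot.read_state(); print(s['time_s'],s['ee_pos'],s['ft_force'])
t,ct=grab('top','t9.png'); d,cs=grab('side','s9.png')
top0=cv2.imread('pics/top0.png');sd0=cv2.imread('pics/side0.png')
def blobs(name,a,b):
    m=(cv2.absdiff(np.ascontiguousarray(a[:,:,::-1]),b).max(2)>30).astype(np.uint8); m=cv2.morphologyEx(m,cv2.MORPH_OPEN,np.ones((3,3)))
    n,_,st,ce=cv2.connectedComponentsWithStats(m)
    for i in range(1,n):
        if st[i,4]>40: print(name,st[i].tolist(),ce[i].round())
    return m
m=blobs('top',t,top0); blobs('side',d,sd0)
for z in(4,64): print('expect drum px z',z,'top',proj(ct,[530,-191,z]).round(1),'side',proj(cs,[530,-191,z]).round(1))
print('expect lip',proj(cs,[569,100,271]),'block ctr top',proj(ct,[566+24*-1,136+3,132]))
x,y=int(proj(ct,[530,-191,64])[0]),int(proj(ct,[530,-191,64])[1])
g=t[:,:,:].max(2)
print('top gray'); print((g[y-20:y+21:3,x-24:x+25:3]//4))
u,v=[int(k) for k in proj(cs,[530,-191,34])]; g=d.max(2); print('side'); print(g[v-32:v+33:4,u-24:u+25:3]//4)
```

```text
24.325 [ 397.20723245 -297.97215312  234.31725794] [ 0.04003504 -0.35544981  0.19900414]
top [241, 149, 65, 21, 881] [277. 159.]
top [200, 154, 96, 92, 5031] [239. 201.]
top [405, 165, 46, 61, 2041] [428. 193.]
top [298, 172, 18, 42, 569] [307. 193.]
top [278, 175, 255, 225, 18273] [442. 303.]
top [362, 205, 8, 7, 47] [365. 208.]
top [487, 205, 8, 9, 41] [490. 209.]
top [217, 235, 197, 143, 7952] [314. 297.]
top [594, 250, 22, 14, 210] [606. 258.]
top [496, 263, 144, 137, 12954] [569. 338.]
top [448, 275, 12, 8, 64] [453. 278.]
top [392, 323, 43, 24, 289] [413. 333.]
top [246, 379, 37, 17, 256] [264. 387.]
top [282, 392, 14, 8, 82] [287. 396.]
side [362, 0, 44, 52, 1506] [385.  26.]
side [441, 0, 23, 15, 206] [451.   5.]
side [499, 0, 34, 101, 2042] [512.  45.]
side [536, 0, 89, 285, 14158] [572. 120.]
side [625, 0, 7, 25, 96] [628.  11.]
side [415, 23, 56, 85, 2336] [443.  63.]
side [370, 53, 34, 10, 246] [387.  58.]
side [346, 64, 76, 64, 1649] [382.  88.]
side [245, 120, 243, 219, 13876] [329. 237.]
side [379, 127, 69, 43, 1299] [410. 149.]
side [495, 131, 37, 145, 3573] [510. 201
[... 1675 characters left out ...]
35 37 40 42 42 42 43 43 43 44 43 44 43 44 43 43 43]
 [26 26 26 26 26 39 24 19 19 19 28 43 43 44 43 43 43]
 [26 25 26 26 27 27 21 25 25 24 21 37 43 44 43 43 43]
 [26 25 25 26 22 13 14 17 19 17 16 21 30 35 37 40 42]
 [26 26 26 26 19 12 13 15 17 17 16 17 19 19 18 18 15]
 [26 25 26 26 17 11 14 15 16 17 16 16 17 19 19 19 17]
 [26 25 26 25 17 11 14 16 16 17 15 16 19 19 18 19 19]
 [25 25 25 25 16 15 14 15 16 17 16 19 17 17 16 17 25]
 [26 25 26 26 15 15 15 16 15 16 16 16 16 16 16 16 37]
 [26 25 26 24 15 15 15 16 16 16 16 16 16 16 16 16 35]
 [26 26 26 23 14 14 13 14 16 15 15 16 16 16 15 23 35]
 [26 26 26 27 35 35 35 34 34 33 29 26 22 19 15 33 35]
 [26 26 26 28 34 35 35 35 35 36 35 36 35 35 35 35 35]]
```

Run:
```python
from h import *
a=cv2.imread('pics/s5.png');b=cv2.imread('pics/s9.png')
d=cv2.absdiff(a,b).max(2)>30
print('flap/block region changed frac',d[170:330,225:345].mean()); ys,xs=np.where(d[170:330,225:345]); print(xs.min()+225,xs.max()+225,ys.min()+170,ys.max()+170)
ref=cv2.imread('pics/side0.png'); print('vs start',(cv2.absdiff(ref,b).max(2)>30)[170:330,225:345].mean())
for n,(y0,y1,x0,x1) in {'jar':(190,240,200,240),'gauge':(190,232,238,280),'brush':(235,300,192,250),'short':(158,184,262,300),'mallet':(155,215,385,425),'med':(150,168,310,358)}.items(): print(n,(cv2.absdiff(ref,b).max(2)>30)[y0:y1,x0:x1].mean().round(3))
# flap silhouette in the sander region: topmost row per column of flap gray vs lip expectation
ci=bot.camera_info('side')
for X in(-52,52):
    yaw=np.radians(-7.5);xh=np.array([np.cos(yaw),np.sin(yaw)]);yh=np.array([-xh[1],xh[0]])
    w=np.array([566,81.5])+X*xh+19*yh; print('lip corner px',X,proj(ci,[*w,271]))
    u,v=proj(ci,[*w,271]); uu=int(u-np.sign(u-289)*6); print(b[int(v)-14:int(v)+16:2,uu].max(1)//4)
```

```text
flap/block region changed frac 0.11536458333333334
225 344 170 329
vs start 0.47723958333333333
jar 0.0
gauge 0.45
brush 0.04
short 0.021
mallet 0.406
med 0.404
lip corner px -52 [317.1999934  195.02346086]
[42 42 42 42 42 43 42 28 26 26 26 26 26 26 26]
lip corner px 52 [262.11125353 187.51515958]
[13 13 26 35 38 42 42 42 30 27 26 26 26 26 26]
```

```bash
python3 -c "
from bench import bot
s=bot.read_state();print(s['time_s'],s['ft_force']);print(bot.finish_job())"
```

```text
24.425 [0.22714466 0.82856073 0.36991104]
the job is handed in; nothing more can be done
None
```

I propped the flap open on the long walnut block, lifted the drum out of the bin, stood it on the tray farthest from the base, and handed the job in at 24.4 s.

**Flap and block:** With the block held near one end, I raised the lip and carried it over the stops to the rest. A later wrist view showed it lying across both end walls, against both stops. After the last move, both lip corners were within about 3 px of where a 271 mm high lip should appear.

**Drum:** Top and side pictures show its top face within a few pixels of the prediction for standing upright near the tray's middle, about (530, -191).

**Robot:** At hand-in the gripper was clear, with a force reading under 1 N. Forces in the readings I took stayed at a few newtons.

**Bystanders:** The jar, gauge, brush and short block showed little or no change in at least one picture; the gauge's large side-view change is the raised flap in front of it. I could not confirm the mallet and the medium block (large side-view change there), because the arm or its shadow lay over them. I never worked next to either.

**Checks that failed or disagreed:**
- Estimates of the sander's position differed by up to about 5 mm between views, so I used a middle value.
- The tool had drifted about 3° off vertical when I set the drum down, but the drum stood upright after release.
- Comparing the flap area before and after the drum work showed 12% of pixels changed. I put that down to the arm and its shadow but did not check.
- The picture limit stopped me from viewing the final scene, so these last checks are from pixel values only.

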